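# Gauge a glazed sleeve and hold it out at the set mark

### The job

On the pottery's inspection bench stand two brown glazed sleeves that differ only in their bore: slide the one that fits over the brass gauge pin right down onto the plate of the telescoping gauge arm and let it go, leaving the tight one, the small amber vase and the yellow marker where they are. Then squeeze the arm's black grip with its red lock button pressed in, draw the arm out against its spring until its red pointer is level with the yellow marker on the scale (anywhere within the marker's width), and finish there: still gripping, button still pressed, arm held still at the mark.

Things in the scene. Friction and masses are not known exactly. Their poses are not given: they have to be found in the camera images.
- sleeve: brown glazed ceramic sleeve (plain ring, standing upright) with the WIDE bore: outside diameter 44 mm, bore 23 mm, 40 mm high, about 95 g; it fits the 19 mm gauge pin. Origin at the centre of its underside, z up the bore. It starts at one of three places on the bench: two to the robot's right of the gauge, one to its left.
- tight_sleeve: the other brown sleeve, same outside (44 mm diameter, 40 mm high), but bore only 13 mm: it does not fit the pin. Bystander. Origin at the centre of its underside.
- gauge: fixed green base plate (150 x 410 x 15 mm) of the telescoping gauge, with a grey outer tube (34 mm square, top 63 mm above the bench, at y -155 to 0). Place and yaw (within 0.25 rad) differ per start. Its +y is the way the arm draws out (roughly robot's left), x points away from the robot. Origin on the bench, on the arm's centre line below the tube's open end.
- draw (a joint): how far the arm is drawn out along gauge +y, m: 0 = home, locked; at most 0.135. A spring pulls it home with 5 N (7 N fully out); let go, it runs home and locks. It carries an aluminium head plate (50 x 115 mm, top 52 mm above the bench) with the black grip and, 70 mm further along +y, the gauge pin. With the lock button out it cannot leave home (up to 3 mm of give).
- lock_button (a joint): travel of the red lock button, m: 0 = out, 0.006 = fully in; over about 4.5 mm it frees the arm. Spring 1.8 N at rest, 2.7 N fully in; springs out when let go. Its cap (24 mm wide, 26 mm high) sticks out 8 mm (2 mm when in) from the grip's face on the gauge's +x side (away from the robot), its middle 90 mm above the bench.
- boom: the sliding arm; at home its frame is the gauge's. Its black grip block is 24 (x) x 40 (y) x 60 mm high, centred at x 0, y 30 mm, from z 52 to 112 mm. The lock button is on its +x face. Take the grip from above, fingers closing along gauge x across block and button (32 mm, 26 mm once pressed); about 28 N presses the button and pulls without slipping.
- grip_point (a point): the point in the grip to centre the fingers on: 90 mm above the bench, middle of the grip along y, 1 mm to the +x side of the block's middle, i.e. midway between the far face and the pressed button. Moves with the arm.
- pin_base (a point): foot of the upright brass gauge pin, on the head plate's top (52 mm above the bench): pin 19 mm in diameter, 50 mm tall, the top 12 mm tapered to 8 mm. The fitted sleeve's origin comes to lie here. Moves with the arm; axes parallel to the gauge's.
- pointer (a point): tip of the red pointer bar (3 mm wide) that sticks out from the head plate beside the pin towards the scale, on the +x side, 42 mm above the bench. Moves with the arm.
- marker_line (a point): black centre line on top of the yellow marker (10 mm wide along the scale, 22 mm deep), 39 mm above the bench; the marker sits on the white scale strip beside the pointer's path and is set anew at each start. Axes parallel to the gauge's. Pointer and line are level when they have the same gauge y.
- marker (a joint): place of the yellow marker along the gauge's +y, in m; pointer and marker are level when joint draw equals this value (0.055 to 0.115).
- bud_vase: small amber vase, 52 mm diameter, 70 mm high, loose, bystander on one of the three places shared with the sleeves. Origin under its centre.

How it is judged:
On the way, in this order (a step that is already met when the one before it is completed fails the run):
1. the wide-bore sleeve is fully down on the gauge pin and let go, the arm still home (horizontal distance between sleeve and pin_base below 0.004 m and z of sleeve in the frame of pin_base between -0.003 and 0.004 m and angle between sleeve's own z axis and vertical below 0.12 rad and contact force between the fingers and sleeve below 0.2 N and value of joint draw below 0.01 m), for 0.2 s.
2. the grip is held with the lock button pressed in, the arm still near home (value of joint lock_button above 0.004 m and contact force between the fingers and boom above 2 N and value of joint draw below 0.03 m), for 0.05 s.
At the end, for the whole second after the job is handed in: Finishes holding: fingers on the black grip (over 2 N), button in over 4 mm, arm still (under 5 mm/s), pointer within 5 mm of the marker line along the scale; the wide-bore sleeve upright on the pin, within 4 mm of its axis and of the plate, untouched by the fingers (y of pointer in the frame of marker_line between -0.005 and 0.005 m and value of joint lock_button above 0.004 m and contact force between the fingers and boom above 2 N and horizontal distance between sleeve and pin_base below 0.004 m and z of sleeve in the frame of pin_base between -0.003 and 0.004 m and angle between sleeve's own z axis and vertical below 0.12 rad and contact force between the fingers and sleeve below 0.2 N and velocity of joint draw between -0.005 and 0.005 m/s); the arm keeps its last pose, push and grip.
It fails at once if the tight sleeve or the small vase is shoved more than 30 mm (distance of any of tight_sleeve, bud_vase from where it was at the start of the episode above 0.03 m).
It fails at once if the yellow marker is shifted along the scale by more than 4 mm (distance of marker_line from where it was at the start of the episode above 0.004 m).
It fails at once if the sleeve is tipped over (angle between sleeve's own z axis and vertical above 0.8 rad).
It also fails if it takes over 51 s, if anything falls off the work surface, if the arm or the gripper's body presses on something with over 40 N, if the wrist force passes 120 N, or if a joint passes its speed limit or range.

### The arm

A 7-joint arm with a two-finger parallel gripper is mounted at the origin on the work surface. World frame = base frame: x ahead of the robot, y to its left, z up, the work surface at z = 0. Lengths are in m, angles in rad, forces in N, time in s.
With the tool pointing down it reaches from about 0.425 to 0.875 m from the base axis. Payload 4.7 kg.
Tool frame: the origin (TCP) lies midway between the tips of the shut fingers; the grasp point (between the pads) lies 19 mm behind it; z points along the fingers, y is the direction in which the jaws open and shut (so a half turn about z gives the same grasp; the last joint's range is limited). The gripper opens to 87 mm and grips with 3 to 60 N. Pads are 19 mm wide; open, the fingers measure 117 mm over their backs; the gripper's body (75 mm by 190 mm) begins 51 mm behind the grasp point.
Start: joints at [-1.224, 0.321, -0.07, 1.45, 0.023, 1.371, -0.057], TCP at [0.212, 0.614, 0.223] pointing down, gripper open.
Joint ranges: [-2.86, 2.86], [-0.3, 2.09], [-1.38, 1.24], [0.06, 2.45], [-1.56, 4.7], [0.09, 2.05], [-2.69, 2.69]. Speed limits (rad/s): [2.57, 2.57, 3.14, 3.14, 3.14, 3.14, 3.14].

### API

Orientations are given as a rotation vector (axis times angle).
In Python, from bench import get_state, eyes, job gives the robot as it stands. The module is installed in compiled form; this text tells all that it offers.
- The arm moves only by the shell command python3 -m jog 'ROWS' [FORCE]. ROWS is JSON, a list that holds one entry, the list of rows, each a list of 5 numbers: the opening, from 0 (shut) to 1 (fully open), then the shift along the tool's x, y, z in units of 40 mm (1.0 is 40 mm), then the turn about the tool's z in units of 5 degrees (1.0 is 5 degrees). In form: [[[jaw, dx, dy, dz, turn], ...]]. A call has 1 to 10 rows; each row shifts and turns the commanded pose from where the row before left it, along the tool's axes as they then stand; what a row does not reach is not made up. A row lasts 1/8 s, in which the tool goes at most 62.5 mm and 10.7 degrees, less where a joint would pass 70% of its speed; a pose out of reach is approached as far as the arm can. A call is refused whole if a number of a shift passes 1 or a number of a turn 1, either way. A call with a gripper value outside its range is refused whole. The fingers move at their own pace and stop on an object; FORCE is the grip in N (left out, the last holds). Time passes only in rows, so rows that do not move let the fingers close. It gives the time, the measured TCP pose, the force and the opening at its end, in the units of the state.
- get_state(): the state, without advancing time (a new reading comes with each control period).
- eyes.get_image(name): name is "scene" or "top"; returns (picture, depth): 384x512x3 uint8, red, green, blue; 384x512 float32, m along the optical axis (not along the pixel's ray), 0 where there is no reading.
- eyes.camera_params(name): a dict with "camera_matrix" (3x3 intrinsics, pixels), "k1" (the pictures are not rectified: a ray, as slopes to the right and down, at radius r is drawn at 1 + k1 r^2 times it, then the intrinsics apply), "pose" (4x4, takes a point from camera to world coordinates). Camera axes: x right, y down, z forward; pixel columns grow to the right and rows downward; lengths in m; the calibration is good to about 2 mm. A picture is of the moment at which its call begins. camera_params takes no time and is no camera call.
- job.close_job(): hands the job in, once; it reports no verdict.
The state is a dict: "time": time; "joint_positions": joint angles; "qd": joint speeds; "joint_torque": joint torques, N m; "position": TCP position; "tool_rot": TCP orientation; "ft_force": force on the tool from outside, world axes, zero at the start; "torque": the same for the moment, N m; "grip_width": opening from 0.0 (shut) to 1.0 (fully open).
Only numpy, scipy, OpenCV 4.12 (cv2) and the standard library are available. Lean on these libraries where they do the work, as an engineer would, in place of code of your own. Each camera call takes 0.05 s, during which the arm holds its last target. There are 200 camera calls.

## Working session

There is one attempt and no reset: what is moved stays moved. The work goes in short steps, Python scripts to look and compute and a shell command to move; the robot and the scene stay as the last step left them, time stands still between calls to the robot, and variables do not carry over. Pictures are saved under pics/ and viewed, about 8 in all and at most 12, crops included, and the job is handed in when it is done.

```bash
mkdir -p pics; ls; cat > h.py <<'E'
import numpy as np, cv2
from bench import get_state, eyes, job
from scipy.spatial.transform import Rotation as R
def grab(n):
    im,d=eyes.get_image(n); np.savez(f'{n}.npz',im=im,d=d); return im,d
def rays(n,uv):
    p=eyes.camera_params(n);K=np.array(p['camera_matrix'],float);k=p['k1'];T=np.array(p['pose'])
    uv=np.atleast_2d(np.array(uv,float))
    s=cv2.undistortPoints(uv[:,None],K,np.array([k,0,0,0,0.]))[:,0]
    return s,T
def onplane(n,uv,z):
    s,T=rays(n,uv);d=np.c_[s,np.ones(len(s))]@T[:3,:3].T
    o=T[:3,3];return o+d*((z-o[2])/d[:,2])[:,None]
def cloud(n,d):
    v,u=np.mgrid[:384,:512];s,T=rays(n,np.c_[u.ravel(),v.ravel()])
    P=np.c_[s,np.ones(len(s))]*d.ravel()[:,None]
    P=P@T[:3,:3].T+T[:3,3];P[d.ravel()==0]=np.nan
    return P.reshape(384,512,3)
E
python3 - <<'E'
from h import *
for n in('scene','top'):
    im,d=grab(n);cv2.imwrite(f'pics/{n}0.png',im[...,::-1]);print(n,eyes.camera_params(n))
print(get_state())
E
```

```text
pics
scene {'camera_matrix': array([[413.20128519,   0.        , 255.81112992],
       [  0.        , 413.20128519, 190.80492426],
       [  0.        ,   0.        ,   1.        ]]), 'k1': -0.13854062041670737, 'pose': array([[ 0.13851346,  0.61290774, -0.7779191 ,  1.34255242],
       [ 0.9902895 , -0.07630715,  0.1162064 , -0.10741228],
       [ 0.01186302, -0.78646127, -0.61752566,  0.72508637],
       [ 0.        ,  0.        ,  0.        ,  1.        ]])}
top {'camera_matrix': array([[356.46695991,   0.        , 252.08295714],
       [  0.        , 356.46695991, 188.38157968],
       [  0.        ,   0.        ,   1.        ]]), 'k1': 0.00883546784288353, 'pose': array([[ 3.13824176e-04, -9.96690426e-01,  8.12901936e-02,
         4.59585895e-01],
       [-9.99810579e-01, -1.89466569e-03, -1.93704844e-02,
         1.50999295e-03],
       [ 1.94603941e-02, -8.12687166e-02, -9.96502227e-01,
         1.06236875e+00],
       [ 0.00000000e+00,  0.00000000e+00,  0.00000000e+00,
         1.00000000e+00]])}
{'time': 0.1, 'joint_positions': array([-1.22371293,  0.32169907, -0.06976955,  1.45143985,  0.02301103,
        1.37070778, -0.05696116]), 'qd': array([ 0.00161001, -0.00142954,  0.00080876, -0.00058223, -0.00051178,
        0.00245951,  0.00089083]), 'joint_torque': array([-5.78489173e-01, -4.92662072e+01, -9.38474648e-01, -3.12647367e+01,
       -2.81917881e-01,  8.47329735e-02,  4.81728755e-02]), 'position': array([0.21270161, 0.61379575, 0.22165772]), 'tool_rot': array([ 5.20971679e-01,  3.09775222e+00, -2.38812284e-03]), 'ft_force': array([-0.43724753,  0.70598899, -0.0635984 ]), 'torque': array([-0.00839086,  0.02668722, -0.06823981]), 'grip_width': 0.9947101367737317}
```

View pics/scene0.png

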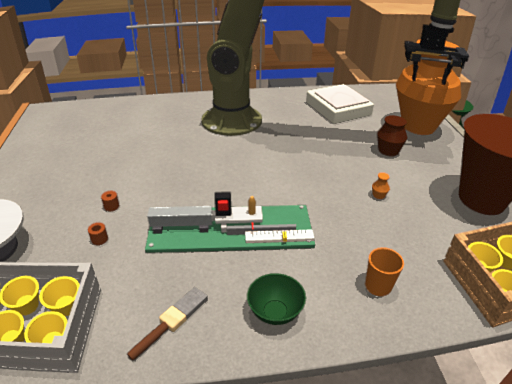

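View pics/top0.png

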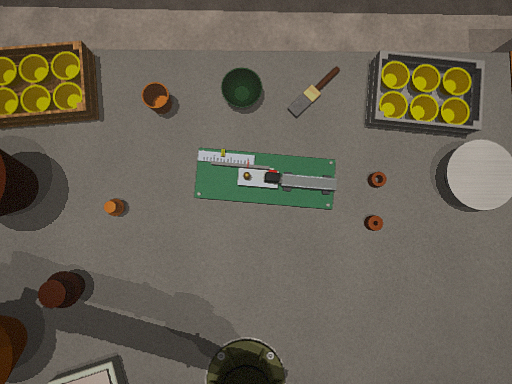

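Both sleeves lie to the robot's right: top px (377,179) and (373,223), scene (97,233) and (110,201). The vase is at top (115,207). The gauge spans top (195–335,150–208), with the marker near (223,153).

```bash
python3 - <<'E'
from h import *
D={n:np.load(n+'.npz') for n in('scene','top')}
t=D['top']['im'];s=D['scene']['im'];d=D['top']['d'];C=cloud('top',d)
hsv=cv2.cvtColor(t,cv2.COLOR_RGB2HSV).astype(int)
# sleeves: high points
for (u,v) in((377,179),(373,223)):
    sl=np.s_[v-14:v+15,u-14:u+15]
    P=C[sl].reshape(-1,3);I=t[sl].astype(int).reshape(-1,3)
    m=(P[:,2]>.03)&(P[:,2]<.055)
    # rim by colour: reddish
    red=(I[:,0]-I[:,2]>35)
    yy,xx=np.mgrid[sl]
    uvr=np.c_[xx.ravel(),yy.ravel()]
    mm=m&red
    pts=onplane('top',uvr[m],.04)
    c,r=cv2.minEnclosingCircle(pts[:,:2].astype(np.float32))
    print((u,v),'n',m.sum(),mm.sum(),'circ',np.round(c,4),round(r,4),'area ring mm2',m.sum()*(1/356.5)**2*1e6*(1.02**2),'zmean',np.nanmean(P[m,2]))
    print('bore px low depth:',[round(float(x)*1000) for x in C[v,u-10:u+11,2]])
a=cv2.resize(t[140:240,190:390],(800,400),interpolation=cv2.INTER_CUBIC)
b=cv2.resize(s[185:255,70:130],(240,200)[:2],interpolation=cv2.INTER_CUBIC)
g=cv2.resize(s[185:255,140:320],(514,200),interpolation=cv2.INTER_CUBIC)
out=np.vstack([a,np.hstack([b,g,np.zeros((200,46,3),np.uint8)])])
cv2.imwrite('pics/crop1.png',out[...,::-1])
E
```

```text
(377, 179) n 147 131 circ [ 0.5719 -0.385 ] 0.023 area ring mm2 1203.3684193961471 zmean 0.03880816389638215
bore px low depth: [0, 7, 16, 29, 33, 37, 39, 41, 2, 2, 0, 0, 11, 16, 27, 33, 39, 37, 40, 39, 0]
(373, 223) n 181 175 circ [ 0.4449 -0.3707] 0.0229 area ring mm2 1481.6985300047797 zmean 0.03898656878402861
bore px low depth: [1, 6, 15, 21, 31, 37, 39, 38, 40, 40, 41, 13, 20, 27, 35, 41, 41, 37, 41, 41, -2]
```

View pics/crop1.png

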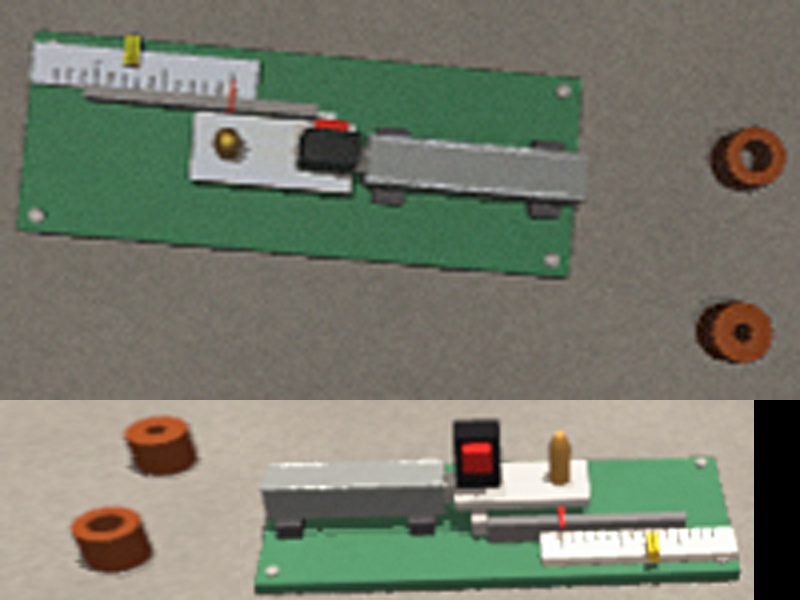

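The crop shows the sleeve at top px (377,179) has the wide bore and the one at (373,223) the tight bore. Next I measure the gauge.

```bash
python3 - <<'E'
from h import *
def big(m,n=1):
    k,l,st,c=cv2.connectedComponentsWithStats(m.astype(np.uint8));o=1+np.argsort(-st[1:,4])[:n];return [(l==i,st[i],c[i]) for i in o]
for n,box in (('top',(140,220,185,345)),('scene',(185,260,140,325))):
    im=np.load(n+'.npz')['im'];h=cv2.cvtColor(im,cv2.COLOR_RGB2HSV).astype(int);H,S,V=h[...,0],h[...,1],h[...,2]
    roi=np.zeros(H.shape,bool);roi[box[0]:box[1],box[2]:box[3]]=1
    g=roi&(H>60)&(H<90)&(S>110)
    g=big(g)[0][0]
    cn=cv2.findContours(g.astype(np.uint8),cv2.RETR_EXTERNAL,cv2.CHAIN_APPROX_NONE)[0]
    p=onplane(n,max(cn,key=len)[:,0],.015)[:,:2].astype(np.float32)
    r=cv2.minAreaRect(p);print(n,'plate',np.round(r[0],4),np.round(r[1],4),round(r[2],2))
    # marker yellow
    y=roi&(H>24)&(H<34)&(S>180)&(V>120)
    for m,st,c in big(y,2): print('yellow',st,c,onplane(n,c,.039).round(4))
    rd=roi&((H<4)|(H>176))&(S>170)&(V>110)
    for m,st,c in big(rd,3): print('red',st,c,onplane(n,c,.042).round(4))
    bl=roi&(V<45)
    for m,st,c in big(bl,2): 
        q=onplane(n,np.argwhere(m)[:,::-1],.112)[:,:2].astype(np.float32)
        rr=cv2.minAreaRect(q);print('black',st,c,np.round(rr[0],4),np.round(rr[1],4),round(rr[2],1))
    br=roi&(H>12)&(H<26)&(S>100)&(V>50)
    for m,st,c in big(br,3): print('brass',st,c,onplane(n,c,.102).round(4))
    # sleeves top rim
    for (u,v) in {'top':((377,179),(373,223)),'scene':((97,232),(110,200))}[n]:
        w=np.zeros(H.shape,bool);w[v-14:v+15,u-14:u+15]=1
        o=w&(H<20)&(S>140)&(V>100)
        m,st,c=big(o)[0]
        cn=cv2.findContours(m.astype(np.uint8),cv2.RETR_EXTERNAL,cv2.CHAIN_APPROX_NONE)[0][0][:,0]
        q=onplane(n,cn,.04)[:,:2].astype(np.float32)
        print('sleeve',st,cv2.minEnclosingCircle(q),cv2.fitEllipse(q))
E
```

```text
top plate [ 0.6138 -0.1732] [0.1785 0.0534] 86.76
yellow [221 149   4   7  20] [222.65 151.95] [[0.6489 0.067  0.039 ]]
red [269 170   8   3  16] [272.4375 170.625 ] [[ 0.5944 -0.0771  0.042 ]]
black [265 172  14  12  45] [270.35555556 179.64444444] [ 0.5669 -0.0694] [0.037  0.0269] 84.4
black [322 190  11   2  12] [327.16666667 190.08333333] [ 0.5318 -0.2181] [0.0027 0.0269] 0.1
brass [244 172   6   7  33] [246.27272727 175.21212121] [[ 0.5737 -0.0014  0.102 ]]
brass [224 155   1   1   1] [224. 155.] [[0.6289 0.0593 0.102 ]]
sleeve [372 172  14  14 103] ((0.5722340941429138, -0.38610589504241943), 0.020756596699357033) ((0.5722329616546631, -0.38568055629730225), (0.03828021138906479, 0.03935294970870018), 91.87151336669922)
sleeve [368 216  15  15 144] ((0.4448440670967102, -0.3721352219581604), 0.0210349690169096) ((0.44471535086631775, -0.3721711337566376), (0.03844965249300003, 0.03973403573036194), 86.95853424072266)
scene plate [0.6722 0.0838] [0.0159 0.1043] 1.38
yellow [283 232   3   6  15] [284.         234.66666667] [[0.6537 0.0648 0.039 ]]
red [218 200  10  10  92] [222.6
[... 256 characters left out ...]
157.82142857 230.53571429] [ 0.6807 -0.2189] [0.013  0.0204] 20.8
brass [249 196   7  19 107] [251.64485981 205.10280374] [[ 0.6101 -0.0073  0.102 ]]
brass [283 237   4   5  19] [284.57894737 239.10526316] [[0.7304 0.0476 0.102 ]]
brass [284 231   1   4   4] [284.  232.5] [[0.7103 0.0503 0.102 ]]
sleeve [ 88 223  17  12 128] ((0.5781630873680115, -0.3868292272090912), 0.021694650873541832) ((0.5780614018440247, -0.38614422082901), (0.03967902436852455, 0.04077508673071861), 132.97158813476562)
sleeve [101 191  16  10 111] ((0.4508862793445587, -0.37212371826171875), 0.02086101658642292) ((0.45096394419670105, -0.37221193313598633), (0.03865407034754753, 0.03913259878754616), 8.3745698928833)
```

```bash
python3 - <<'E'
from h import *
for n,box in (('top',(140,220,185,345)),('scene',(185,260,140,325))):
    im=np.load(n+'.npz')['im'];h=cv2.cvtColor(im,cv2.COLOR_RGB2HSV).astype(int);H,S,V=h[...,0],h[...,1],h[...,2]
    roi=np.zeros(H.shape,bool);roi[box[0]:box[1],box[2]:box[3]]=1
    g=(roi&(H>60)&(H<90)&(S>110)).astype(np.uint8);g=cv2.morphologyEx(g,cv2.MORPH_OPEN,np.ones((2,2)))
    hull=cv2.convexHull(np.argwhere(g)[:,::-1].astype(np.float32))[:,0]
    q=onplane(n,hull,.015)[:,:2].astype(np.float32);print(n,cv2.minAreaRect(q),cv2.boxPoints(cv2.minAreaRect(q)).round(4).tolist())
print('pin scene tip',onplane('scene',(252,197),.102), 'base top-front',onplane('scene',(252,214),.052))
print('scene grip top', onplane('scene',[(222.5,193.5)],.112))
E
python3 -m jog '[[[1,0,0,0,1],[1,0,0,0,1],[1,0,0,0,1],[1,0,0,0,1],[1,0,0,0,1],[1,0,0,0,1],[1,0,0,0,1],[1,0,0,0,1],[1,0,0,0,1],[1,0,0,0,1]]]' 28
```

```text
top ((0.5730404853820801, -0.05963258445262909), (0.40392759442329407, 0.1470005065202713), 85.0678482055664) [[0.48240000009536743, -0.25450000166893005], [0.6288999915122986, -0.2671999931335449], [0.6636000275611877, 0.13529999554157257], [0.5171999931335449, 0.14790000021457672]]
scene ((0.5906862020492554, -0.06293171644210815), (0.3850746154785156, 0.15196610987186432), 84.60598754882812) [[0.4968999922275543, -0.2475000023841858], [0.6481999754905701, -0.26179999113082886], [0.6844000220298767, 0.12160000205039978], [0.5331000089645386, 0.13590000569820404]]
pin scene tip [[ 0.58030201 -0.00255131  0.102     ]] base top-front [[ 0.5850782  -0.00287687  0.052     ]]
scene grip top [[ 0.57071552 -0.07221552  0.112     ]]
time: 1.35
position: [0.2098, 0.5929, 0.221]
tool_rot: [1.763, 2.576, -0.07]
ft_force: [-12.8, -79.9, 29.4]
grip_width: 1.0
```

Contact: something at the start pose (most likely the tall orange pot) pushes the tool towards −y. I back away along −y and up.

```bash
python3 -m jog '[[[1,-0.8,-0.3,-0.4,0],[1,-0.9,-0.35,-0.2,0],[1,-0.9,-0.35,-0.2,0]]]'; python3 - <<'E'
from h import *
for n in('scene','top'):
    im,d=grab(n);cv2.imwrite(f'pics/{n}1.png',im[...,::-1])
s=cv2.imread('pics/scene1.png');t=cv2.imread('pics/top1.png')
cv2.imwrite('pics/both1.png',cv2.resize(np.hstack([s,t]),(800,300)))
E
```

```text
time: 1.72
position: [0.2119, 0.5015, 0.2543]
tool_rot: [1.78, 2.588, -0.001]
ft_force: [-0.3, 0.9, 0.2]
grip_width: 1.003
```

View pics/both1.png

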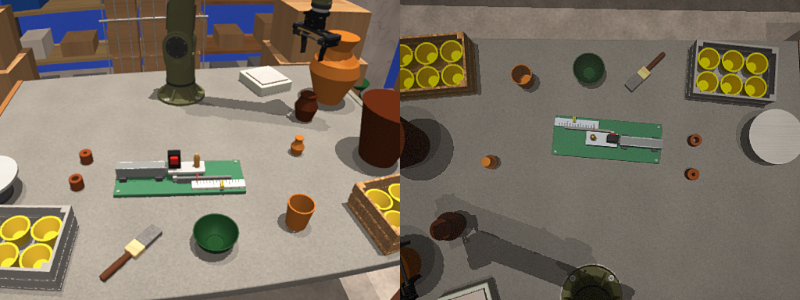

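Clear again: the gripper is free of the pot, force is about 0, and the scene objects are unchanged. I continue towards the sleeve.

```bash
python3 -m jog '[[[1,-0.9,0.5,0,0.87],[1,-0.9,0.5,0,0.87],[1,-0.9,0.5,0,0.87],[1,-0.9,0.5,0,0.87],[1,-0.9,0.5,0,0.87],[1,-0.9,0.5,0,0.87],[1,-0.9,0.5,0,0],[1,-0.9,0.5,0,0],[1,-0.9,0.3,0,0],[1,-0.9,0.3,0,0]]]'
```

```text
time: 3.08
position: [0.4179, 0.1628, 0.2542]
tool_rot: [2.319, 2.119, -0.001]
ft_force: [0.1, -0.9, -1.1]
grip_width: 0.998
```

```bash
python3 -m jog '[[[1,-1,0.4,0,0],[1,-1,0.4,0,0],[1,-1,0.4,0,0],[1,-1,0.4,0,0],[1,-1,0.4,0,0],[1,-1,0.4,0,0],[1,-1,0.4,0,0],[1,-1,0.4,0,0],[1,-1,0.4,0.2,0],[1,-1,0.4,0.2,0]]]'; python3 -m jog '[[[1,-1,0.4,0.7,0],[1,-1,0.4,0.7,0],[1,-1,0.3,0.7,0],[1,-0.3,0.05,0.7,0],[1,0,0,0,0]]]'
python3 - <<'E'
from h import *
st=get_state();R0=R.from_rotvec(st['tool_rot']).as_matrix();print(st['position'],R0.round(4).tolist())
for t in ([.572,-.386,.12],[.578,-.386,.12]): print(R0.T@(np.array(t)-st['position'])/.04)
for n in('scene','top'):
    im,d=grab(n)
s=np.load('scene.npz')['im'];t=np.load('top.npz')['im']
cv2.imwrite('pics/c2.png',np.hstack([cv2.resize(s[130:260,50:180],(400,400),interpolation=2),cv2.resize(t[130:260,300:430],(400,400),interpolation=2)])[...,::-1])
E
```

```text
time: 4.32
position: [0.5421, -0.2496, 0.238]
tool_rot: [2.317, 2.121, -0.0]
ft_force: [-0.7, 1.3, -0.2]
grip_width: 0.999
time: 4.95
position: [0.5732, -0.3846, 0.1231]
tool_rot: [-2.317, -2.114, 0.005]
ft_force: [-0.3, -0.0, 0.7]
grip_width: 1.002
[ 0.57316168 -0.38460856  0.12306696] [[0.0916, 0.9958, -0.0057], [0.9958, -0.0916, 0.0018], [0.0013, -0.0058, -1.0]]
[-0.03740182 -0.02528846  0.07677229]
[-0.02366028  0.12407838  0.07592467]
```

View pics/c2.png

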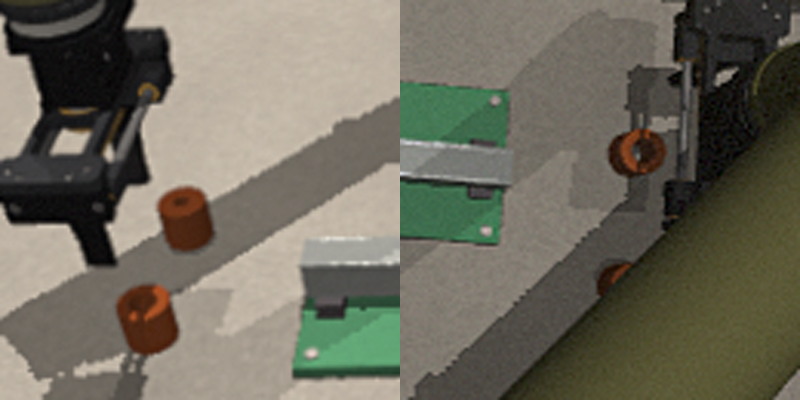

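Both views are consistent with the gripper above the wide sleeve. I descend, close, and lift a little.

```bash
python3 -m jog '[[[1,-0.03,0.05,0.8,0],[1,0,0,0.8,0],[1,0,0,0.8,0],[1,0,0,0.45,0],[1,0,0,0,0],[1,0,0,0,0]]]'; python3 - <<'E'
from h import *
st=get_state();print(st['position'],st['ft_force'],st['joint_positions'].round(2))
E
```

```text
time: 5.8
position: [0.5778, -0.3866, 0.0144]
tool_rot: [2.317, 2.118, 0.001]
ft_force: [0.5, -0.2, 0.2]
grip_width: 0.997
[ 0.57779782 -0.386629    0.01442883] [ 0.46728145 -0.21514551  0.18277243] [-0.02  0.71  0.81  1.56 -0.56  1.11  0.84]
```

```bash
python3 -m jog '[[[1,0,0,0.15,0],[0.6,0,0,0,0],[0.5,0,0,0,0],[0.4,0,0,0,0],[0.3,0,0,0,0],[0.3,0,0,0,0]]]' 20; python3 -m jog '[[[0.3,0,0,0,0],[0.3,0,0,0,0]]]'
```

```text
time: 6.55
position: [0.5761, -0.3862, 0.0065]
tool_rot: [-2.319, -2.118, 0.001]
ft_force: [-2.8, 0.8, 1.1]
grip_width: 0.513
time: 6.8
position: [0.5762, -0.3863, 0.0066]
tool_rot: [-2.319, -2.118, 0.001]
ft_force: [-1.8, 0.9, 1.3]
grip_width: 0.497
```

```bash
python3 -m jog '[[[0.3,0,0,-0.5,0],[0.3,0,0,-1,0],[0.3,0,0,-1,0],[0.3,0.2,0,-1,0],[0.3,0.7,-0.08,0,0],[0.3,0.8,-0.08,0,0],[0.3,0.8,-0.08,0,0],[0.3,0.8,-0.08,0,0],[0.3,0.8,-0.08,0,0],[0.3,0.8,-0.08,0,0]]]';python3 -m jog '[[[0.3,0.8,-0.08,0,0],[0.3,0.8,-0.08,0,0],[0.3,0.8,-0.08,0,0],[0.3,0.8,-0.07,0,0],[0.3,0.8,-0.05,0,0],[0.3,0.4,0,0,0],[0.3,0,0,0,0],[0.3,0,0,0,0]]]'
python3 - <<'E'
from h import *
st=get_state();R0=R.from_rotvec(st['tool_rot']).as_matrix();print(st['position'],R0.round(4).tolist(),st['ft_force'],st['grip_width'])
for n in('scene','top'): grab(n)
s=np.load('scene.npz')['im'];t=np.load('top.npz')['im']
cv2.imwrite('pics/c3.png',np.hstack([cv2.resize(s[130:250,190:310],(400,400),interpolation=2),cv2.resize(t[120:240,190:310],(400,400),interpolation=2)])[...,::-1])
E
```

```text
time: 8.05
position: [0.5757, -0.1881, 0.1479]
tool_rot: [2.318, 2.118, 0.003]
ft_force: [-1.1, -0.6, -2.5]
grip_width: 0.497
time: 9.05
position: [0.5767, -0.0146, 0.1469]
tool_rot: [2.321, 2.116, -0.0]
ft_force: [-1.1, -0.5, -1.4]
grip_width: 0.495
[ 0.57671478 -0.01455932  0.14691566] [[0.0921, 0.9957, 0.0006], [0.9957, -0.0921, -0.0009], [-0.0008, 0.0006, -1.0]] [-1.14948751 -0.47883843 -1.37507216] 0.4950083705394111
```

View pics/c3.png

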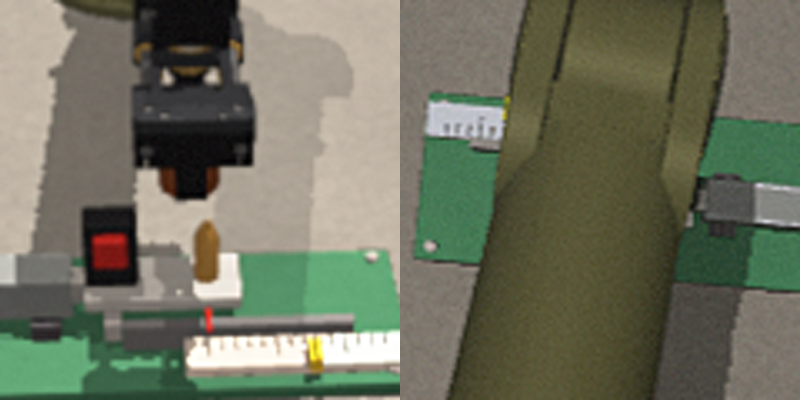

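The scene view shows the held sleeve (bottom near scene px (247,188)) short of the pin (tip near (252,196)) by about 12 mm along +y. The top view is blocked by the arm. I compute the offset.

```bash
cat >> h.py <<'E'
def proj(n,P):
    p=eyes.camera_params(n);T=np.linalg.inv(np.array(p['pose']))
    return cv2.projectPoints(np.atleast_2d(np.array(P,float)),cv2.Rodrigues(T[:3,:3])[0],T[:3,3],np.array(p['camera_matrix'],float),np.array([p['k1'],0,0,0,0.]))[0][:,0]
E
python3 - <<'E'
from h import *
im=np.load('scene.npz')['im'];h=cv2.cvtColor(im,cv2.COLOR_RGB2HSV).astype(int);H,S,V=h[...,0],h[...,1],h[...,2]
br=(H>10)&(H<26)&(S>90)&(V>60)
for v in range(194,218):
    c=[u for u in range(240,262) if br[v,u]]; print(v,c[:1]+c[-1:],end=' ')
print()
bn=(H<14)&(S>120)&(V>30)
for v in range(176,194):
    c=[u for u in range(225,270) if bn[v,u]]; print(v,c,sep=':')
x,y,z=get_state()['position']
b=z-.0066
print('sleeve side bottoms',proj('scene',[[x+.0,y-.022,b],[x,y+.022,b],[x,y,b]]))
for px in (.574,.578,.582): print('pin',px,proj('scene',[[px,-.002,.102],[px,-.002,.052]]), proj('top',[[px,-.002,.102],[px,-.002,.052]]))
print(proj('scene',[[.578,-.004,.09],[.578,.0,.09]]))
E
```

```text
194 [] 195 [] 196 [252, 252] 197 [250, 253] 198 [250, 253] 199 [249, 254] 200 [249, 254] 201 [249, 255] 202 [248, 255] 203 [249, 255] 204 [249, 255] 205 [249, 255] 206 [249, 254] 207 [249, 254] 208 [249, 254] 209 [249, 254] 210 [248, 254] 211 [248, 254] 212 [248, 254] 213 [249, 254] 214 [250, 252] 215 [] 216 [] 217 [] 
176:[]
177:[]
178:[]
179:[]
180:[238, 239, 240, 241, 252, 253, 254]
181:[238, 239, 240, 241, 242, 252, 253, 254]
182:[238, 239, 240, 241, 242, 252, 253, 254]
183:[238, 239, 240, 241, 242, 252, 253, 254]
184:[238, 239, 240, 241, 242, 252, 253, 254]
185:[239, 240, 241, 242, 252, 253, 254]
186:[239, 240, 241, 242, 252, 253]
187:[240, 241, 242, 252]
188:[242]
189:[]
190:[]
191:[]
192:[]
193:[]
sleeve side bottoms [[237.43098672 184.46294864]
 [256.07621106 183.06511943]
 [246.77637961 183.76177814]]
pin 0.574 [[251.88318361 195.34753045]
 [251.76377269 211.0440715 ]] [[246.49675462 175.10916731]
 [246.42934565 177.18536626]]
pin 0.578 [[252.10171249 196.38312462]
 [251.97537466 212.09515763]] [[246.49908056 173.64347043]
 [246.43158127 175.79086217]]
pin 0.582 [[252.32162019 197.42521041]
 [252.18826054 213.15254502]] [[246.50140328 172.17874604]
 [246.43381395 174.39723972]]
[[251.25052982 200.30917818]
 [252.89016709 200.17868776]]
```

```bash
python3 -m jog '[[[0.3,0.2,0,0,0],[0.3,0.12,0.01,0.2,0],[0.3,0,0,0.3,0],[0.3,0,0,0.3,0],[0.3,0,0,0,0],[0.3,0,0,0,0]]]'
python3 - <<'E'
from h import *
for n in('scene',): grab(n)
s=np.load('scene.npz')['im']
cv2.imwrite('pics/c4.png',cv2.resize(s[150:230,210:310],(750,600),interpolation=2)[...,::-1])
st=get_state();print(st['position'],st['ft_force'])
E
```

```text
time: 9.9
position: [0.5783, -0.0002, 0.1146]
tool_rot: [2.32, 2.118, -0.0]
ft_force: [0.7, -0.7, -0.7]
grip_width: 0.496
[ 5.78536195e-01 -1.76758558e-04  1.14856574e-01] [-0.75548503  0.42210615 -1.11163775]
```

View pics/c4.png

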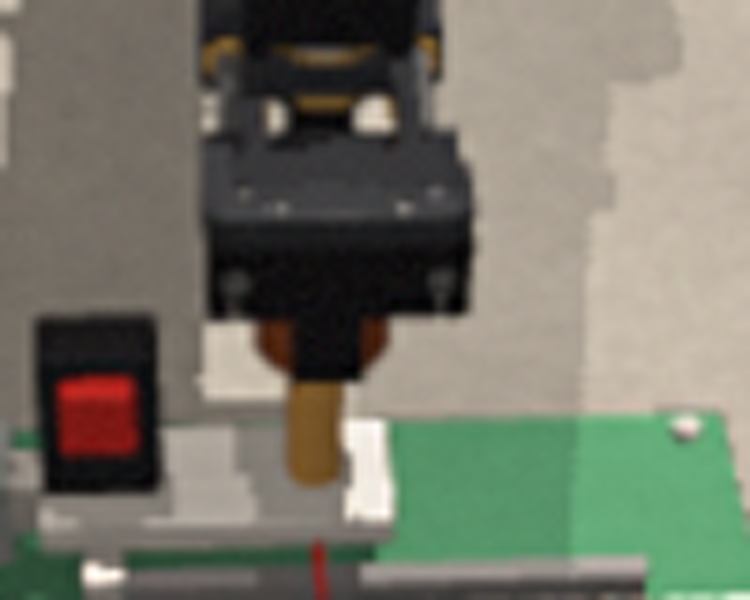

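The sleeve sits about 2 mm too far to the right of the pin in the picture (+y): sleeve col ≈253, pin col ≈251.7. I correct that and lower it while watching the force.

```bash
python3 -m jog '[[[0.3,-0.05,0,0,0],[0.3,0,0,0.2,0],[0.3,0,0,0.2,0],[0.3,0,0,0,0]]]'; python3 -m jog '[[[0.3,0,0,0.1,0],[0.3,0,0,0.1,0],[0.3,0,0,0,0]]]'
```

```text
time: 10.45
position: [0.5772, -0.0018, 0.0975]
tool_rot: [-2.319, -2.118, 0.002]
ft_force: [-0.4, 0.6, -1.2]
grip_width: 0.501
time: 10.82
position: [0.5779, -0.0019, 0.0902]
tool_rot: [-2.319, -2.119, 0.001]
ft_force: [-0.7, -0.5, -1.2]
grip_width: 0.494
```

```bash
python3 -m jog '[[[0.3,0,0,0.2,0],[0.3,0,0,0.2,0],[0.3,0,0,0,0]]]'; python3 -m jog '[[[0.3,0,0,0.2,0],[0.3,0,0,0.1,0],[0.3,0,0,0,0]]]'
```

```text
time: 11.2
position: [0.5776, -0.0019, 0.0736]
tool_rot: [-2.319, -2.119, 0.002]
ft_force: [-0.5, -0.0, -0.9]
grip_width: 0.496
time: 11.58
position: [0.578, -0.002, 0.0622]
tool_rot: [2.319, 2.119, -0.001]
ft_force: [-1.0, -0.1, -1.6]
grip_width: 0.499
```

```bash
python3 -m jog '[[[0.3,0,0,0.1,0],[0.3,0,0,0,0]]]'; python3 -m jog '[[[0.3,0,0,0.05,0],[0.3,0,0,0,0]]]'
```

```text
time: 11.82
position: [0.5782, -0.0019, 0.0585]
tool_rot: [2.319, 2.119, 0.0]
ft_force: [-0.8, -0.7, -1.2]
grip_width: 0.496
time: 12.08
position: [0.5782, -0.0019, 0.0584]
tool_rot: [-2.319, -2.118, -0.001]
ft_force: [-6.1, 0.1, 12.5]
grip_width: 0.493
```

```bash
python3 -m jog '[[[0.7,0,0,0,0],[1,0,0,0,0],[1,0,0,0,0],[1,0,0,0,0],[1,0,0,-0.5,0],[1,0,0,-0.7,0],[1,0,0,-0.7,0],[1,0,0,0,0]]]' 20
python3 - <<'E'
from h import *
grab('scene');s=np.load('scene.npz')['im']
cv2.imwrite('pics/c5.png',cv2.resize(s[150:260,200:320],(654,600),interpolation=2)[...,::-1])
st=get_state();print(st['position'],st['ft_force'],st['grip_width'])
E
```

```text
time: 13.08
position: [0.5802, -0.0022, 0.136]
tool_rot: [2.317, 2.117, 0.008]
ft_force: [-0.3, 0.2, -0.4]
grip_width: 1.003
[ 0.57908743 -0.00193334  0.13437912] [ 0.11154693 -0.17639255 -1.04011778] 0.9961220675969932
```

View pics/c5.png

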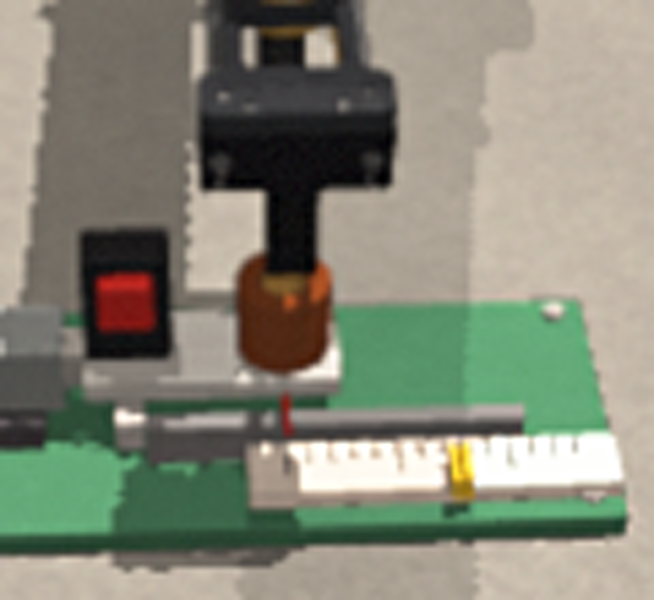

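The sleeve is seated on the plate, with the pin tip visible in its bore near crop (290,283). The pointer is at crop (286,413) and the marker at (461,470). I move over the grip and descend.

```bash
python3 -m jog '[[[1,-0.6,0,0,0],[1,-0.6,0,0,0],[1,-0.55,0,0,0],[1,0,0,0,0],[1,0,0,0,0]]]'; python3 -m jog '[[[1,0,0,0.2,0],[1,0,0,0,0]]]'
```

```text
time: 13.75
position: [0.5716, -0.0703, 0.1321]
tool_rot: [-2.318, -2.119, 0.0]
ft_force: [-0.5, 0.1, -1.0]
grip_width: 1.001
time: 14.0
position: [0.5712, -0.0704, 0.1235]
tool_rot: [-2.317, -2.12, 0.002]
ft_force: [-0.8, 0.1, 0.1]
grip_width: 0.997
```

```bash
python3 -m jog '[[[1,-0.03,0.03,0.4,0],[1,0,0,0.45,0],[1,0,0,0.45,0],[1,0,0,0,0],[1,0,0,0,0]]]'; python3 -m jog '[[[0.6,0,0,0,0],[0.45,0,0,0,0],[0.35,0,0,0,0],[0.2,0,0,0,0],[0.2,0,0,0,0],[0.2,0,0,0,0]]]' 28
```

```text
time: 14.62
position: [0.573, -0.0732, 0.0726]
tool_rot: [2.319, 2.118, -0.0]
ft_force: [-1.2, 0.3, -0.3]
grip_width: 0.997
time: 15.38
position: [0.5729, -0.0729, 0.0726]
tool_rot: [2.319, 2.119, 0.0]
ft_force: [-0.5, 0.4, -0.6]
grip_width: 0.401
```

```bash
python3 -m jog '[[[0.2,0,0,0,0],[0.2,0,0,0,0],[0.2,0,0,0,0],[0.2,0,0,0,0]]]'
```

```text
time: 15.88
position: [0.5709, -0.0727, 0.0725]
tool_rot: [-2.316, -2.117, 0.003]
ft_force: [-6.2, 0.8, 4.9]
grip_width: 0.291
```

The button is pressed (opening about 25–26 mm). I draw out in small rows.

```bash
python3 -m jog '[[[0.2,0,-0.04,0,0],[0.2,0.1,0,0,0],[0.2,0.15,0,0,0],[0.2,0.2,0,0,0],[0.2,0.2,0,0,0],[0.2,0.2,0,0,0],[0.2,0.2,0,0,0],[0.2,0,0,0,0]]]'
```

```text
time: 16.88
position: [0.5744, -0.0327, 0.0725]
tool_rot: [2.319, 2.118, -0.004]
ft_force: [-2.8, -4.9, 2.0]
grip_width: 0.294
```

```bash
python3 -m jog '[[[0.2,0.2,0,0,0],[0.2,0.2,0,0,0],[0.2,0.2,0,0,0],[0.2,0.2,0,0,0],[0.2,0.05,0,0,0],[0.2,0,0,0,0],[0.2,0,0,0,0]]]'
python3 - <<'E'
from h import *
grab('scene');grab('top');s=np.load('scene.npz')['im'];t=np.load('top.npz')['im']
cv2.imwrite('pics/c6.png',np.hstack([cv2.resize(s[180:250,250:320],(400,400),interpolation=2),cv2.resize(t[130:200,190:260],(400,400),interpolation=2)])[...,::-1])
h=cv2.cvtColor(s,cv2.COLOR_RGB2HSV).astype(int);H,S,V=h[...,0],h[...,1],h[...,2]
for nm,m in(('y',(H>22)&(H<34)&(S>150)&(V>100)),('r',((H<6)|(H>174))&(S>150)&(V>90))):
    m[:,:240]=0;m[:,320:]=0;m[:218]=0;m[250:]=0
    q=np.argwhere(m)[:,::-1];print(nm,len(q),q.min(0),q.max(0),q.mean(0),onplane('scene',q.mean(0),.04))
    print(q.tolist())
E
```

```text
time: 17.75
position: [0.5772, 0.0002, 0.0725]
tool_rot: [2.32, 2.117, -0.005]
ft_force: [-3.6, -5.2, 2.1]
grip_width: 0.292
y 16 [282 232] [286 239] [283.9375 234.875 ] [[0.65534474 0.06426272 0.04      ]]
[[282, 232], [283, 232], [285, 232], [283, 233], [285, 233], [283, 234], [285, 234], [283, 235], [285, 235], [283, 236], [284, 236], [285, 236], [283, 237], [284, 237], [286, 237], [284, 239]]
r 11 [281 222] [283 228] [282.18181818 225.27272727] [[0.62194202 0.06638004 0.04      ]]
[[281, 222], [282, 222], [282, 223], [282, 224], [282, 225], [282, 226], [283, 226], [282, 227], [283, 227], [282, 228], [283, 228]]
```

View pics/c6.png

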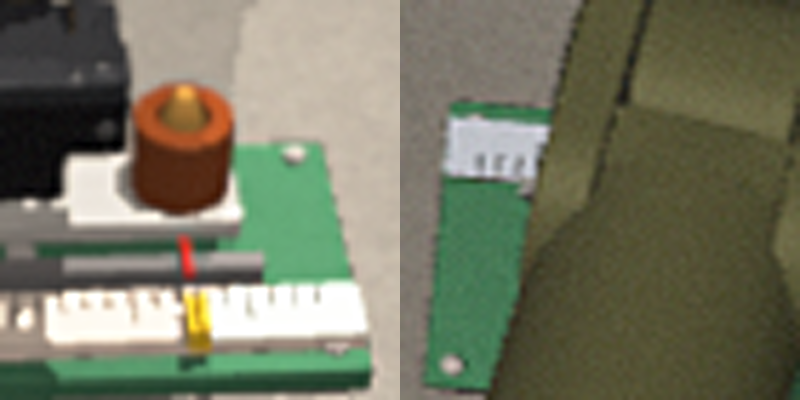

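The pointer (px (282,225)) is almost level with the marker line (px (284,234)), and projecting along the gauge leaves it about 1 mm short. The sleeve is on the pin and clear of the fingers. I make a small trim and re-measure.

```bash
python3 -m jog '[[[0.2,0.03,0,0,0],[0.2,0,0,0,0],[0.2,0,0,0,0],[0.2,0,0,0,0],[0.2,0,0,0,0]]]'
python3 - <<'E'
from h import *
g=np.array([.0921,.9957]);a=[];b=[]
for i in range(3):
    s,_=grab('scene');h=cv2.cvtColor(s,cv2.COLOR_RGB2HSV).astype(int);H,S,V=h[...,0],h[...,1],h[...,2]
    def f(m,z):
        m[:,:240]=0;m[:,320:]=0;m[:218]=0;m[250:]=0
        q=np.argwhere(m)[:,::-1]; q=q[q[:,1]<236] ;return q.mean(0),onplane('scene',q.mean(0),z)[0,:2]@g
    print(f((H>22)&(H<34)&(S>150)&(V>100),.039),f(((H<6)|(H>174))&(S>150)&(V>90),.042))
st=get_state();print(st['position'],st['ft_force'],st['grip_width'],abs(st['qd']).max(),st['time'])
E
```

```text
time: 18.48
position: [0.5773, 0.001, 0.0725]
tool_rot: [2.32, 2.116, -0.006]
ft_force: [-3.3, -6.8, 2.9]
grip_width: 0.292
(array([283.77777778, 233.33333333]), np.float64(0.12463963418656025)) (array([282.53846154, 224.38461538]), np.float64(0.12423687618597096))
(array([283.77777778, 233.33333333]), np.float64(0.12463963418656025)) (array([282.53846154, 224.38461538]), np.float64(0.12423687618597096))
(array([283.77777778, 233.33333333]), np.float64(0.12463963418656025)) (array([282.53846154, 224.38461538]), np.float64(0.12423687618597096))
[0.57725801 0.00098804 0.07252896] [-3.30785548 -6.11812225  1.95336694] 0.29083351744359415 0.0020060321759372197 18.625
```

Pointer and marker line agree to about 0.4 mm and the arm is still, so I hand in.

```bash
python3 -c "
from bench import job,get_state
print(job.close_job());s=get_state();print(s['position'],s['grip_width'],s['ft_force'])"
```

```text
the job is handed in; nothing more can be done
None
the job is handed in; nothing more can be done
```

I put the wide-bore sleeve on the gauge pin, drew the arm out about 74 mm with the button pressed, and handed the job in holding it there. It took about 18.6 s, and the hand-in gave no verdict.

**One possible failure:** on my very first move, turning the gripper at the start pose, it hit something, most likely the tall orange pot. The wrist read up to about 86 N, under the 120 N wrist limit. I can't tell whether the fingers or the gripper body made the contact. If it was the body, the 40 N limit was probably passed. I backed off at once and saw nothing displaced.

**Last checks:**
- **Pointer:** it was about 0.4 mm from the marker line along the scale, measured in the scene camera only because the arm blocked the top camera.
- **Grip and button:** the opening was about 25 mm, consistent with the button fully in. I had no direct reading of button travel.
- **Arm:** the joints were essentially still (under 0.003 rad/s), and the wrist showed a 6 N sideways load, in line with the spring.
- **Sleeve:** in the last picture viewed it was upright on the plate with the pin through it, clear of the fingers. The final trim of about 1 mm came after that.
- **Bystanders:** I did not re-check the tight sleeve and the vase at the end, but no planned move came near them.

**Disagreement:** the two cameras differed by about 6 mm in x. I settled it using the robot's own position with the sleeve gripped.

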